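# Lock the lamp-stand leg at its length mark and keep holding it

## Robot

A 6-joint arm with a two-finger parallel gripper is mounted at the origin on the work surface. World frame = base frame: x ahead of the robot, y to its left, z up, the work surface at z = 0. Lengths are in m, angles in rad, forces in N, time in s.
With the tool pointing down it reaches from about 0.375 to 0.925 m from the base axis. Payload 5.7 kg.
Tool frame: the origin (TCP) lies at the very end of the fingers, on their centre line; the grasp point (between the pads) lies 19 mm behind it (bot.grasp_offset is the distance from the TCP to the grasp point, in m); z points along the fingers, x is the direction in which the jaws open and shut, and the axes are right-handed (so a half turn about z gives the same grasp; the last joint's range is limited). The gripper opens to 85 mm and grips with 20 to 120 N. Pads are 22 mm wide; open, the fingers measure 114 mm over their backs; the gripper's body (76 mm by 85 mm) begins 54 mm behind the grasp point. The pads swing forward as they close: fully open they stand 13 mm farther back than shut.
Start: joints at [1.029, 0.359, 1.51, -0, 1.272, -0.115], TCP at [0.248, 0.546, 0.231] pointing down, gripper open.
Joint ranges: [-2.97, 2.97], [-1.01, 2.36], [0.21, 2.38], [-0.96, 4.11], [0.2, 2.71], [-2.98, 2.98]. Speed limits (rad/s): [2.39, 2.39, 3.14, 3.14, 3.14, 3.14].

## Interface

Orientations are given as a unit quaternion [w, x, y, z].
In Python, from rig import bot gives the robot as it stands.
- The arm moves only by the shell command python3 -m jog 'ROWS'. ROWS is JSON, a list of rows, each a list of 7 numbers: the shift along the tool's x, y, z in units of 0.03 m (1.0 is 0.03 m), then the turn, a rotation vector about the tool's x, y, z in units of 6 degrees (1.0 is 6 degrees), then the opening, from 0 (shut) to 1 (fully open). A call has 1 to 12 rows; each row shifts and turns the commanded pose from where the row before left it, along the tool's axes as they then stand; what a row does not reach is not made up. A row lasts 1/12 s, in which the tool goes at most 41.7 mm and 7.16 degrees, less where a joint would pass 70% of its speed; a pose out of reach is approached as far as the arm can. A call with a number of a shift or a turn outside -1 to 1 is refused whole. A call with a gripper value outside its range is refused whole. The fingers move at their own pace and stop on an object; the grip force is fixed at half the most. Time passes only in rows, so rows that do not move let the fingers close. It gives the time, the measured TCP pose, the force and the opening at its end, in the units of the state.
- bot.read_state(): the state, without advancing time (a new reading comes with each control period).
- bot.camera(name): name is "side" or "top" or "wrist"; returns (picture, depth): 384x512x3 uint8, blue, green, red; 384x512 float32, m along the optical axis (not along the pixel's ray), 0 where there is no reading.
- bot.calibration(name): a dict with "mtx" (3x3 intrinsics, pixels), "k1" (the pictures are not rectified: a ray, as slopes to the right and down, at radius r is drawn at 1 + k1 r^2 times it, then the intrinsics apply), "extrinsics" (4x4, takes a point from camera to world coordinates); the wrist camera has in their place "T_tool_cam" (4x4, takes a point from camera to tool coordinates, whose origin is the TCP and whose axes are the tool frame's). Camera axes: x right, y down, z forward; pixel columns grow to the right and rows downward; lengths in m; the calibration is good to about 2 mm. A picture is of the moment at which its call begins: read the wrist's pose just before it. calibration takes no time and is no camera call.
- bot.hand_in(): hands the job in, once; it reports no verdict.
The state is a dict: "time_s": time; "joint_pos": joint angles; "joint_vel": joint speeds; "joint_efforts": joint torques, N m; "ee_pos": TCP position; "eef_rot": TCP orientation; "force": force on the tool from outside, world axes, zero at the start; "torque": the same for the moment, N m; "finger_gap": finger opening in m.
Only numpy, scipy, OpenCV 4.12 (cv2) and the standard library are available. Lean on these libraries where they do the work, as an engineer would, in place of code of your own. Each camera call takes 0.05 s, during which the arm holds its last target. There are 200 camera calls.

## Task

Pull the telescopic leg of the stall's lamp stand out by its black T-foot, against its spring, until the yellow pointer lines up with the orange clip on the gauge rail, then, while holding the leg there, swing the red cam lever closed against the leg. The clamp is still slack and will not hold the leg alone, so finish still holding the leg at the mark with the lever closed; do not close the lever before the leg is at the mark, and leave the other things on the counter where they are.

Things in the scene. Friction and masses are not known exactly. Their poses are not given: they have to be found in the camera images.
- stand: Lamp stand in a cradle on a blue board, fixed. Origin at counter level under the black clamp's mouth; x along the leg in its pull-out direction, y to the lever side, z up: all x, y, z below are in this frame, mm. Clamp: x -50..0, 46 wide, top z 115; outer tube and hub behind it. White gauge rail parallel to the leg at y -88, 20 wide, top z 66, x 8..148. Board 460 x 220, 18 thick.
- leg (a joint): Metres the leg is pulled out: 0 fully in (start), limit 0.06. Aluminium tube y -9..9, z 78..106, moving along x; its end carries the T-foot. A spring always draws it in, 3.6 N at 0 rising to 6.3 N at 0.045; nothing latches it, not even the closed lever.
- foot (a point): Middle of the clamp-side face of the black rubber T-foot's crossbar (110 across, y -55..55; 18 thick along x; z 62..82), at x = 62 + leg travel, y 0, z 72. Fingers that straddle the tube between clamp and foot can push this face outwards.
- lever (a joint): Red cam lever, rad: 0 closed (parallel to the leg, at its stop), starts open at 0.16 to 0.20 (limit 0.22), swinging to +y about an upright pivot at x -10, y 16. Handle 8 thick, 125 long from the pivot, z 87..105, passing over the crossbar. Closed, its outer face is at y 20: tube and lever then measure 29 together (y -9..20). Stiff (2 N at 100 mm), stays where left, does not touch the leg.
- lever_tip (a point): Outer edge of the free end of the red lever's handle, at z 96.
- pointer (a point): Middle of the tip of the yellow pointer (4 wide along x) at the gauge-side end of the T-foot, at x = 64 + leg travel, y -72, z 72; moves with the leg.
- mark (a point): Length mark: mid-width of the orange clip (6 wide along x, 24 across) that sits fixed on the gauge rail; point at y -76, z 68, axes parallel to the stand's. Each start has it elsewhere, x 86 to 109, so the leg must come out 22 to 45 mm.
- spanner: Bystander: 130 mm steel spanner lying on the cradle board beside the outer tube, lever side.
- spare_foot: Bystander: black rubber foot, 32 mm across, 26 high, on the cradle board beside the outer tube, gauge side.
- sugar_jar: Bystander: clear jar, 80 mm across, 90 high, to the right of the leg's foot.

How it is judged:
By the outcome, as a careful person would: the job done as asked, in the order asked, and still so for the second after the job is handed in, while the arm keeps its last pose, push and grip.
It also fails if it takes over 35 s, if anything falls off the work surface, if the arm or the gripper's body presses on something with over 40 N, if the wrist force passes 120 N, or if a joint passes its speed limit or range.

## Working session

There is one attempt and no reset: what is moved stays moved. The work goes in short steps, Python scripts to look and compute and a shell command to move; the robot and the scene stay as the last step left them, time stands still between calls to the robot, and variables do not carry over. Pictures are saved under pics/ and viewed, about 8 in all and at most 12, crops included, and the job is handed in when it is done.

```bash
mkdir -p pics; ls; python3 - <<'E'
from rig import bot
import cv2,numpy as np
s=bot.read_state();print(s)
for n in("side","top"):
    p,d=bot.camera(n);cv2.imwrite(f"pics/{n}0.png",p);np.save(f"pics/{n}0.npy",d)
    print(n,bot.calibration(n))
print(bot.calibration("wrist"))
a=cv2.imread("pics/top0.png");
cv2.imwrite("pics/top0b.png",cv2.resize(a,(800,600)))
E
```

```text
pics
{'time_s': 0.0, 'joint_pos': array([ 1.02889957e+00,  3.59488281e-01,  1.51144893e+00,  1.27443600e-06,
        1.27248742e+00, -1.15121748e-01]), 'joint_vel': array([ 0.00180288,  0.00082726, -0.00096182, -0.00024629,  0.00018686,
       -0.00060742]), 'joint_efforts': array([-2.21113050e-04, -5.27607143e+01, -2.78615981e+01, -2.37904987e-04,
        1.32372254e-02,  4.11844314e-05]), 'ee_pos': array([0.24802588, 0.54558533, 0.23045726]), 'eef_rot': array([ 4.03548879e-04,  8.40814008e-01,  5.41323347e-01, -8.22302404e-04]), 'force': array([-0.25398555, -0.38384382, -0.0842337 ]), 'torque': array([-0.00925028, -0.02800799, -0.00480009]), 'finger_gap': 0.08530424487513148}
side {'mtx': array([[403.66263991,   0.        , 252.13132739],
       [  0.        , 403.66263991, 194.21976577],
       [  0.        ,   0.        ,   1.        ]]), 'k1': 0.049697824989260606, 'extrinsics': array([[-0.99844953, -0.03784566,  0.04081974,  0.51049273],
       [-0.05525085,  0.76302909, -0.64399841,  0.65723249],
       [-0.0067741 , -0.64525523, -0.76393704,  0.84365547],
       [ 0.        ,
[... 344 characters left out ...]
3,  0.01782983,  0.01220287],
       [-0.01599523, -0.17201054, -0.98496524,  0.87353797],
       [ 0.        ,  0.        ,  0.        ,  1.        ]])}
{'mtx': array([[264.34667948,   0.        , 261.98710353],
       [  0.        , 264.34667948, 186.37781552],
       [  0.        ,   0.        ,   1.        ]]), 'k1': -0.03057140984695457, 'T_tool_cam': array([[ 9.99999878e-01, -1.29683921e-04,  4.75963568e-04,
        -3.83742034e-04],
       [-4.12552320e-06,  9.62595574e-01,  2.70942357e-01,
        -6.97535668e-02],
       [-4.93297291e-04, -2.70942326e-01,  9.62595456e-01,
        -1.43010334e-01],
       [ 0.00000000e+00,  0.00000000e+00,  0.00000000e+00,
         1.00000000e+00]])}
```

View pics/top0.png

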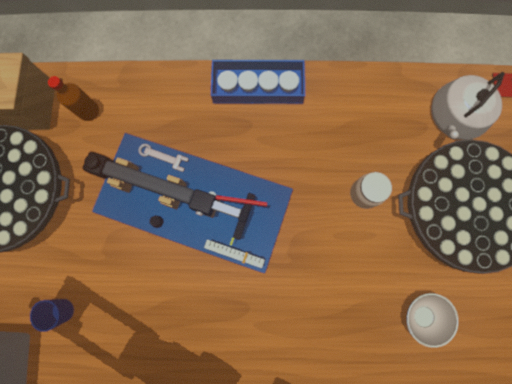

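View pics/side0.png

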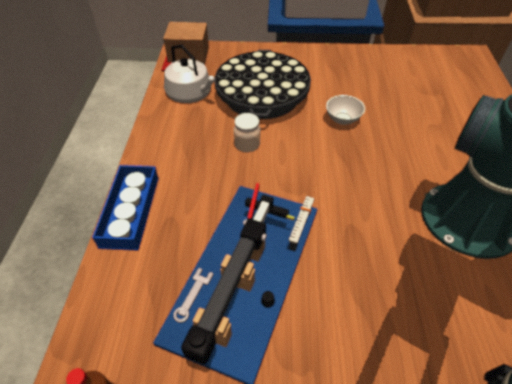

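Top view: stand's leg points right and slightly down in the image (world -y). Clamp is near (205,202), lever (240,201), foot (245,215), pointer (233,241), orange clip (246,258), rail (206..263, 243..263).

```bash
cat >h.py <<'E'
from rig import bot
import cv2,numpy as np
from scipy.spatial.transform import Rotation as R
def T_of(s):
    T=np.eye(4);w,x,y,z=s["eef_rot"];T[:3,:3]=R.from_quat([x,y,z,w]).as_matrix();T[:3,3]=s["ee_pos"];return T
def cam(n,s=None):
    c=bot.calibration(n)
    return c, (c["extrinsics"] if n!="wrist" else T_of(s)@c["T_tool_cam"])
def rays(c,uv):
    K=c["mtx"];d=(np.atleast_2d(uv)-K[:2,2])/[K[0,0],K[1,1]]
    m=d.copy()
    for _ in range(10): m=d/(1+c["k1"]*(m**2).sum(1,keepdims=True))
    return np.c_[m,np.ones(len(m))]
def on_z(c,E,uv,z):
    r=rays(c,uv)@E[:3,:3].T;return E[:3,3]+r*((z-E[2,3])/r[:,2])[:,None]
def on_d(c,E,uv,d):
    return (rays(c,uv)*np.asarray(d)[:,None])@E[:3,:3].T+E[:3,3]
def proj(c,E,P):
    q=(np.atleast_2d(P)-E[:3,3])@E[:3,:3];m=q[:,:2]/q[:,2:]
    m=m*(1+c["k1"]*(m**2).sum(1,keepdims=True));return m*[c["mtx"][0,0],c["mtx"][1,1]]+c["mtx"][:2,2]
def masks(p):
    h=cv2.cvtColor(p,cv2.COLOR_BGR2HSV)
    f=lambda a,b:cv2.inRange(h,np.array(a),np.array(b))
    return dict(blue=f((100,120,50),(125,255,255)),white=f((0,0,160),(180,60,255)),
      red=f((172,150,80),(180,255,255))|f((0,200,120),(4,255,255)),yellow=f((24,120,110),(35,255,255)),orange=f((10,190,170),(18,255,255)))
E
python3 - <<'E'
from h import *
for n in("top","side"):
    p=cv2.imread(f"pics/{n}0.png");d=np.load(f"pics/{n}0.npy");c,E=cam(n)
    x0,y0,x1,y1=(90,125,300,275) if n=="top" else (150,180,320,384)
    M=masks(p)
    for k,m in M.items():
        q=np.zeros_like(m);q[y0:y1,x0:x1]=m[y0:y1,x0:x1]
        nn,l,st,ce=cv2.connectedComponentsWithStats(q)
        for i in range(1,nn):
            if st[i,4]<(4 if k!="blue" else 2000): continue
            v,u=np.nonzero(l==i)
            if k=="white" and len(u)<30: continue
            W=on_d(c,E,np.c_[u,v].astype(float),d[v,u])
            rr=cv2.minAreaRect((W[:,:2]*1000).astype(np.float32))
            print(n,k,st[i,4],ce[i].round(1),"W",np.median(W,0).round(4),"rect",np.round(rr[0],1),np.round(rr[1],1),round(rr[2],1))
E
```

```text
top blue 4854 [227.3 195.5] W [0.5955 0.0585 0.0183] rect [564.3 180.8] [452.8 211.2] 71.1
top blue 4332 [165.5 217.4] W [0.5184 0.2408 0.0183] rect [513.7 210.8] [427.3 100.9] 71.7
top white 259 [165.7 157.5] W [0.6704 0.2462 0.0257] rect [581.6 141.5] [388.3  60.2] 49.9
top white 203 [226.  208.3] W [0.5321 0.0859 0.1061] rect [499.6  52.9] [150.1  38.8] 46.2
top white 328 [224.6 250.3] W [0.4405 0.09   0.0662] rect [440.4  91.2] [92.2 18.9] 71.7
top white 147 [254.4 260.7] W [0.417  0.023  0.0662] rect [417.6  22.4] [39.3 18.7] 71.2
top red 7 [220.  196.1] W [0.5593 0.1003 0.1049] rect [559.2 100. ] [13.6  2. ] 81.2
top red 11 [230.  197.5] W [0.5554 0.0779 0.1053] rect [556.3  77.7] [22.5  2. ] 79.9
top red 6 [216.8 198.7] W [0.5541 0.1089 0.0977] rect [554.4 106.7] [7.9 1.2] 85.2
top red 7 [240. 199.] W [0.553  0.0553 0.1055] rect [552.9  55.4] [ 0.5 13.4] 0.8
top red 5 [234. 201.] W [0.5493 0.0691 0.0987] rect [549.2  69. ] [10.   0.3] 81.5
top red 10 [242.3 202.1] W [0.547  0.0498 0.0991] rect [547.3  50.9] [18.   1.4] 80.9
top red 5 [253.  203.8] W [0.5436 0.0265 0.0988] rect
[... 218 characters left out ...]
271.3] W [0.6373 0.1813 0.0189] rect [634.4 303.7] [199.6 722.1] 3.9
side blue 6482 [258.9 302.8] W [0.5212 0.2795 0.0191] rect [525.3 317. ] [663.6 153.7] 79.5
side white 67 [308. 202.] W [0.4126 0.0203 0.0667] rect [412.7  14.3] [47.1 20.6] 82.8
side white 147 [260.9 211.1] W [0.5267 0.0845 0.1062] rect [528.7  64.8] [30.6 94.1] 3.2
side white 267 [298.6 225.8] W [0.4366 0.0936 0.0667] rect [434.6  75.5] [126.1  27.1] 72.3
side white 425 [192.1 294.1] W [0.6695 0.2603 0.0268] rect [618.3 436.6] [ 90.6 482.6] 15.4
side red 141 [252.8 202.1] W [0.5472 0.0497 0.1047] rect [550.8  30.8] [166.5  23.8] 82.8
side yellow 17 [289.6 216.7] W [0.4579 0.0757 0.0762] rect [458.6  75. ] [ 8.3 18.9] 44.0
```

Measured stand frame: origin about (541,116) mm, x̂ = (-.3145,-.949), ŷ = (.949,-.3145). The tube centre then comes out at y 0.7, and the rail is 138 long, so the fit holds. Mark x is about 104. I'll go over the leg, with tool x along stand y and tool y along stand x.

```bash
python3 -m jog '[[-0.63,0.95,0,0,0,0,1],[-0.63,0.95,0,0,0,0,1],[-0.63,0.95,0,0,0,0,1],[-0.63,0.95,0,0,0,0,1],[-0.63,0.95,0,0,0,0,1],[-0.63,0.95,0,0,0,0,1],[-0.63,0.95,0,0,0,0,1],[-0.63,0.95,0,0,0,0,1]]' && python3 -m jog '[[-0.63,0.95,0,0,0,0,1],[-0.63,0.95,0,0,0,0,1],[-0.63,0.95,0,0,0,0,1],[-0.63,0.95,0,0,0,0,1],[-0.63,0.95,0,0,0,0,1],[-0.63,0.95,0,0,0,0,1],[-0.63,0.95,0,0,0,0,1],[-0.63,0.95,0,0,0,0,1]]' && python3 -m jog '[[0,0,0,0,0,1,1],[0,0,0,0,0,1,1],[0,0,0,0,0,1,1],[0,0,0,0,0,1,1],[0,0,0,0,0,1,1],[0,0,0,0,0,1,1],[0,0,0,0,0,1,1]]' && python3 -m jog '[[0,0,0,0,0,1,1],[0,0,0,0,0,1,1],[0,0,0,0,0,1,1],[0,0,0,0,0,1,1],[0,0,0,0,0,1,1],[0,0,0,0,0,1,1],[0,0,0,0,0,1,1],[0,0,0,0,0,0,1],[0,0,0,0,0,0,1]]'
cat >>h.py <<'E'
O=np.array([.5412,.1157,0]);A=np.radians(71.66)
X=np.array([-np.cos(A),-np.sin(A),0]);Y=np.array([np.sin(A),-np.cos(A),0]);S=np.c_[X,Y,[0,0,1]]
st=lambda P:(np.atleast_2d(P)-O)@S*1000
wd=lambda p:np.atleast_2d(p)/1000@S.T+O
E
python3 - <<'E'
from h import *
s=bot.read_state();p,d=bot.camera("wrist");c,E=cam("wrist",s)
print(s["time_s"],st(s["ee_pos"]),T_of(s)[:3,:3].T@S)
cv2.imwrite("pics/w1.png",p);np.save("pics/w1.npy",d);np.save("pics/w1E.npy",E)
E
```

```text
time_s: 0.77
ee_pos: [0.3936, 0.3125, 0.231]
eef_rot: [0.0, 0.841, 0.541, -0.0]
force: [0.6, 0.3, -0.1]
finger_gap: 0.0852
time_s: 1.43
ee_pos: [0.5386, 0.0805, 0.231]
eef_rot: [-0.0, 0.841, 0.541, -0.0]
force: [1.5, 0.2, 0.7]
finger_gap: 0.0848
time_s: 2.02
ee_pos: [0.5379, 0.082, 0.2309]
eef_rot: [-0.0, 0.98, 0.201, -0.001]
force: [-0.4, 0.3, -0.2]
finger_gap: 0.0855
time_s: 2.77
ee_pos: [0.538, 0.0821, 0.231]
eef_rot: [0.0, 0.987, -0.159, -0.0]
force: [-0.2, -0.1, -0.3]
finger_gap: 0.0855
2.7667 [[ 32.89364307   7.54050056 230.99592066]] [[-1.12324798e-03  9.99999151e-01 -6.59910483e-04]
 [ 9.99999312e-01  1.12347045e-03  3.36850087e-04]
 [ 3.37591191e-04 -6.59531662e-04 -9.99999726e-01]]
```

View pics/w1.png

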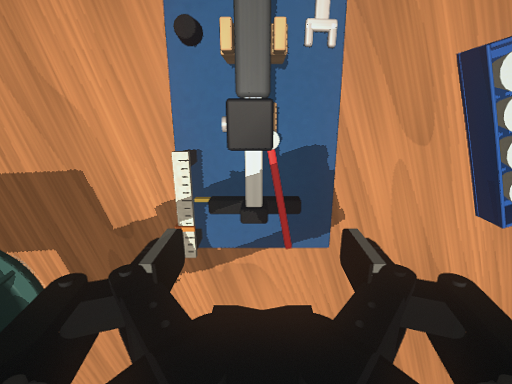

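Wrist view: clamp (250,123), tube (254,178), crossbar (209–300, 205), lever from (273,150) to (289,247), pointer (201,200), orange clip (187,229) on the rail. Now measuring these in stand coordinates.

```bash
cat >m.py <<'E'
import sys
from h import *
def meas(p,d,c,E,box=(150,90,330,300)):
    x0,y0,x1,y1=box
    for k,m in masks(p).items():
        if k=="blue":continue
        q=np.zeros_like(m);q[y0:y1,x0:x1]=m[y0:y1,x0:x1]
        n,l,sx,ce=cv2.connectedComponentsWithStats(q)
        for i in range(1,n):
            if sx[i,4]<8: continue
            v,u=np.nonzero(l==i);dd=d[v,u];W=st(on_d(c,E,np.c_[u,v].astype(float),dd))
            W=W[(dd>0)&(W[:,2]>55)]
            if len(W)>5:print(k,sx[i].tolist(),np.percentile(W,[2,50,98],axis=0).round(1).tolist())
if __name__=="__main__":
    n=sys.argv[1]
    s=bot.read_state();p,d=bot.camera("wrist");c,E=cam("wrist",s)
    cv2.imwrite(f"pics/{n}.png",p);print(s["time_s"],st(s["ee_pos"]).round(1),"F",(s["force"]@S).round(1),s["finger_gap"])
    meas(p,d,c,E,(100,60,400,384))
E
python3 - <<'E'
from m import *
c=bot.calibration("wrist");p=cv2.imread("pics/w1.png");d=np.load("pics/w1.npy");E=np.load("pics/w1E.npy")
meas(p,d,c,E)
z=np.array([(201,200),(187,229),(209,205),(300,205),(255,197)],float)
for q in z:print(q,st(on_d(c,E,q,[d[int(q[1]),int(q[0])]])).round(1))
E
```

```text
white [250, 97, 11, 1, 11] [[-49.7, -5.1, 105.5], [-49.7, -0.5, 106.5], [-49.6, 4.1, 107.5]]
white [221, 118, 5, 13, 53] [[-29.8, -34.3, 97.6], [-24.0, -32.7, 99.8], [-17.9, -31.0, 101.4]]
white [273, 132, 7, 17, 83] [[-15.9, 17.2, 105.8], [-8.7, 19.3, 107.4], [-1.3, 22.4, 108.9]]
white [245, 151, 17, 55, 757] [[2.6, -11.1, 105.0], [25.5, -3.1, 106.3], [59.3, 5.3, 107.7]]
white [172, 152, 19, 50, 700] [[9.6, -99.8, 64.8], [36.0, -91.3, 66.5], [65.8, -81.2, 67.8]]
white [179, 217, 15, 9, 91] [[91.5, -97.4, 65.3], [97.6, -88.1, 66.5], [102.1, -80.7, 67.9]]
white [185, 232, 10, 5, 43] [[111.3, -91.7, 65.4], [114.3, -86.5, 66.4], [117.6, -81.6, 68.1]]
white [188, 238, 8, 12, 53] [[120.0, -88.6, 65.2], [125.3, -83.5, 66.5], [136.2, -80.7, 68.3]]
white [184, 242, 3, 8, 10] [[126.0, -94.3, 65.7], [129.3, -93.4, 66.6], [135.7, -91.7, 67.2]]
[201. 200.] [[ 65.1 -66.2  76.6]]
[187. 229.] [[105.7 -87.8  70.3]]
[209. 205.] [[ 69.2 -55.7  82.6]]
[300. 205.] [[69.6 51.  81. ]]
[255. 197.] [[ 51.4  -1.1 106.7]]
```

```bash
python3 -m jog '[[-0.1,0,0.8,0,0,0,1],[0,0,0.8,0,0,0,1],[0,0,0.8,0,0,0,1],[0,0,0.8,0,0,0,1],[0,0,0.8,0,0,0,1],[0,0,0.8,0,0,0,1],[0,0,0.5,0,0,0,1],[0,0,0.3,0,0,0,1],[0,0,0.2,0,0,0,1],[0,0,0,0,0,0,1]]' && python3 m.py w2
```

```text
time_s: 3.65
ee_pos: [0.535, 0.083, 0.0565]
eef_rot: [0.0, 0.987, -0.16, -0.001]
force: [0.2, -0.0, 0.6]
finger_gap: 0.0856
3.65 [[33.   4.4 56.5]] F [-0.   0.2  0.6] 0.08562312846872176
white [160, 126, 7, 36, 152] [[-30.3, -34.9, 96.7], [-24.3, -34.0, 99.9], [-18.0, -32.7, 101.5]]
white [301, 165, 17, 46, 498] [[-16.5, 17.9, 106.2], [-9.1, 19.8, 107.5], [-1.5, 22.7, 108.5]]
white [100, 198, 9, 18, 140] [[8.9, -84.8, 64.8], [13.8, -82.5, 66.3], [18.2, -80.5, 67.5]]
white [100, 218, 18, 62, 765] [[20.7, -91.1, 65.1], [39.8, -84.7, 66.4], [57.1, -80.6, 67.6]]
white [223, 219, 46, 91, 3792] [[4.0, -10.8, 104.9], [21.7, -2.3, 106.3], [42.9, 5.8, 107.5]]
white [140, 264, 11, 8, 54] [[21.9, -44.6, 106.3], [23.6, -42.5, 107.6], [25.9, -41.1, 108.4]]
white [373, 264, 12, 8, 55] [[22.1, 48.0, 106.3], [23.6, 49.5, 107.6], [25.5, 51.8, 108.3]]
white [100, 329, 21, 9, 125] [[95.6, -99.6, 65.3], [99.1, -93.0, 66.4], [102.6, -87.9, 67.5]]
white [105, 352, 27, 27, 417] [[114.2, -99.8, 65.5], [122.7, -94.0, 66.5], [135.0, -84.5, 67.5]]
```

View pics/w2.png

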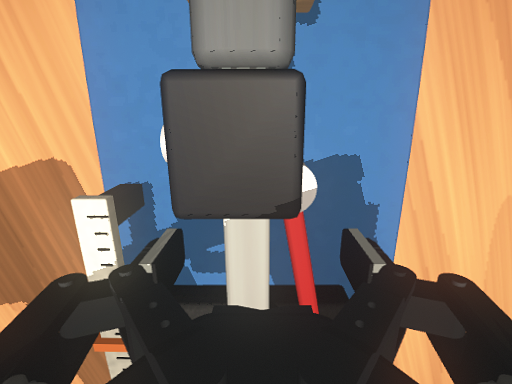

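Straddling; tube (225–268, 260), lever (300,260), crossbar behind the fingers (row 293), clip (108,347). The grip centre is within about 1 mm of where it should be. Now pushing out to contact.

```bash
python3 -m jog '[[0,0.2,0,0,0,0,1],[0,0.2,0,0,0,0,1],[0,0,0,0,0,0,1]]' && for k in 1; do python3 -c "
from h import *
s=bot.read_state();print(st(s['ee_pos']),s['force']@S)"; done; python3 -m jog '[[0,0.15,0,0,0,0,1],[0,0.15,0,0,0,0,1],[0,0.15,0,0,0,0,1],[0,0.15,0,0,0,0,1],[0,0,0,0,0,0,1],[0,0,0,0,0,0,1]]'; python3 -c "
from h import *
s=bot.read_state();print(st(s['ee_pos']),s['force']@S)
for n in('top','side'):
  p,d=bot.camera(n);cv2.imwrite(f'pics/{n}1.png',p)
a=cv2.imread('pics/top1.png')[170:280,170:300];b=cv2.imread('pics/side1.png')[160:270,220:350]
cv2.imwrite('pics/c1.png',np.hstack([cv2.resize(a,(400,340),interpolation=2),cv2.resize(b,(400,340),interpolation=2)]))"
```

```text
time_s: 3.95
ee_pos: [0.5317, 0.0706, 0.0581]
eef_rot: [0.0, 0.987, -0.16, 0.001]
force: [-0.0, -0.9, -0.8]
finger_gap: 0.0857
[[45.78666669  5.15766371 58.14883897]] [ 0.82334104  0.22176869 -0.84197234]
time_s: 4.45
ee_pos: [0.5265, 0.0545, 0.0576]
eef_rot: [-0.0, 0.987, -0.161, 0.001]
force: [0.6, 4.9, 2.9]
finger_gap: 0.0855
[[62.76002211  5.31466181 57.64755586]] [-4.86607334 -0.94101754  2.88740718]
```

View pics/c1.png

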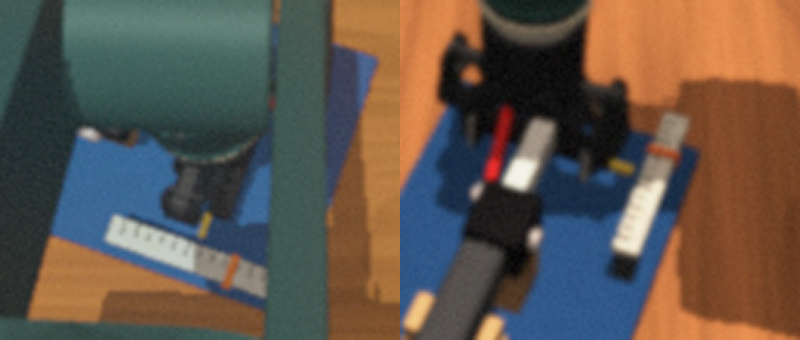

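Leg is moving, and side and top cameras both see the pointer (side crop (620,165), top crop (205,222)) and clip (side (662,153), top (230,270)). I'll measure both with looser colour masks.

```bash
cat >pm.py <<'E'
from h import *
def run(show=True):
    s=bot.read_state();print(s["time_s"],st(s["ee_pos"]).round(2),"F",(s["force"]@S).round(1),round(s["finger_gap"],4))
    for n in("top","side"):
        P=[bot.camera(n) for _ in range(3)];p=np.mean([a for a,_ in P],0).astype(np.uint8);d=P[0][1];c,E=cam(n)
        cv2.imwrite(f"pics/{n}_last.png",p)
        h=cv2.cvtColor(p,cv2.COLOR_BGR2HSV)
        g=np.mgrid[0:384,0:512];uv=np.c_[g[1].ravel(),g[0].ravel()].astype(float)
        Q=st(on_z(c,E,uv,.074)).reshape(384,512,3)
        for k,lo,hi,ya,yb,z in(("pt",(21,110,60),(35,255,255),-82,-50,.0745),("mk",(4,150,90),(16,255,255),-112,-72,.0705)):
            m=(cv2.inRange(h,lo,hi)>0)&(Q[...,1]>ya)&(Q[...,1]<yb)&(Q[...,0]>50)&(Q[...,0]<140)
            v,u=np.nonzero(m)
            if len(u)<3: print(n,k,"none");continue
            W=st(on_z(c,E,np.c_[u,v].astype(float),z));w=h[v,u,1].astype(float)
            D=st(on_d(c,E,np.c_[u,v].astype(float),d[v,u]))
            print(n,k,len(u),"x %.2f y %.1f"%(np.average(W[:,0],weights=w),np.average(W[:,1],weights=w)),"rng",np.percentile(W[:,0],[5,95]).round(1),"depth-z %.1f x %.1f"%tuple(np.median(D,0)[[2,0]]))
if __name__=="__main__":run()
E
python3 pm.py
```

```text
4.55 [[62.54  5.35 57.57]] F [-3.7  0.3  2.5] 0.0855
top pt 14 x 75.10 y -61.5 rng [73.2 76.8] depth-z 76.0 x 75.1
top mk 46 x 91.90 y -102.6 rng [ 54.1 129.4] depth-z 1.4 x 103.0
side pt 7 x 75.81 y -64.2 rng [73.5 78.5] depth-z 76.7 x 73.8
side mk 61 x 121.75 y -91.6 rng [102.2 140.9] depth-z 1.7 x 183.1
```

```bash
sed -i 's/(4,150,90),(16,255,255),-112,-72,.0705)/(3,130,80),(17,255,255),-104,-72,.0705)/; s/(Q\[...,0\]<140)/(Q[...,0]<140)\&(ZD>60)/; s/^        for k,lo/        ZD=st(on_d(c,E,uv,d.ravel())).reshape(384,512,3)[...,2]\n        for k,lo/' pm.py
python3 -m jog '[[-0.02,0.15,0.02,0,0,0,1],[-0.02,0.15,0.03,0,0,0,1],[0,0.15,0,0,0,0,1],[0,0.15,0,0,0,0,1],[0,0.1,0,0,0,0,1],[0,0,0,0,0,0,1],[0,0,0,0,0,0,1]]'; python3 pm.py
```

```text
time_s: 5.43
ee_pos: [0.5191, 0.0349, 0.056]
eef_rot: [-0.0, 0.987, -0.16, 0.001]
force: [3.9, 3.5, 2.7]
finger_gap: 0.0855
5.4333 [[83.61  4.42 56.01]] F [-4.6  2.6  2.7] 0.0855
top pt 15 x 95.38 y -61.7 rng [92.6 97.6] depth-z 77.1 x 96.2
top mk 22 x 104.19 y -88.4 rng [102.  106.3] depth-z 70.9 x 104.2
side pt 10 x 96.23 y -65.2 rng [92.2 99.9] depth-z 75.9 x 94.8
side mk 29 x 104.59 y -92.4 rng [100.4 108.6] depth-z 71.6 x 104.0
```

```bash
python3 -m jog '[[0,0.1,0,0,0,0,1],[0,0.1,0,0,0,0,1],[0,0.09,0,0,0,0,1],[0,0,0,0,0,0,1],[0,0,0,0,0,0,1],[0,0,0,0,0,0,1]]'; python3 pm.py;python3 pm.py
```

```text
time_s: 6.23
ee_pos: [0.5164, 0.0269, 0.056]
eef_rot: [-0.0, 0.987, -0.16, 0.001]
force: [3.9, 4.8, 2.3]
finger_gap: 0.0851
6.2333 [[92.09  4.43 56.02]] F [-5.8  2.2  2.3] 0.0851
top pt 16 x 103.88 y -61.2 rng [101.7 105.7] depth-z 77.3 x 104.3
top mk 22 x 104.18 y -88.3 rng [102.  106.3] depth-z 70.8 x 104.1
side pt 9 x 105.26 y -67.4 rng [102.2 108.8] depth-z 77.2 x 103.8
side mk 28 x 104.78 y -92.5 rng [100.8 108.6] depth-z 71.7 x 103.9
6.5333 [[92.05  4.44 56.01]] F [-5.2  2.5  2.7] 0.0854
top pt 16 x 104.09 y -61.3 rng [101.9 106.1] depth-z 77.7 x 104.6
top mk 22 x 104.18 y -88.2 rng [102.  106.3] depth-z 71.2 x 104.2
side pt 6 x 105.04 y -70.7 rng [102.9 106.8] depth-z 76.1 x 103.2
side mk 27 x 104.90 y -92.2 rng [101.1 108.6] depth-z 71.5 x 104.6
```

Pointer aligned within about 0.5 mm by both cameras. Closing partway first.

```bash
python3 -m jog '[[0,0,0,0,0,0,0.9],[0,0,0,0,0,0,0.8],[0,0,0,0,0,0,0.7],[0,0,0,0,0,0,0.6],[0,0,0,0,0,0,0.5],[0,0,0,0,0,0,0.42],[0,0,0,0,0,0,0.42],[0,0,0,0,0,0,0.42],[0,0,0,0,0,0,0.42]]'; python3 pm.py; python3 m.py w3
```

```text
time_s: 7.58
ee_pos: [0.5153, 0.0273, 0.0555]
eef_rot: [-0.0, 0.987, -0.161, -0.0]
force: [3.2, 6.3, -0.6]
finger_gap: 0.0355
7.5833 [[92.07  3.23 55.52]] F [-7.   1.1 -0.6] 0.0355
top pt 12 x 105.49 y -61.6 rng [104.  106.9] depth-z 76.2 x 105.5
top mk 22 x 104.18 y -88.3 rng [102.  106.3] depth-z 71.2 x 104.2
side pt 7 x 106.81 y -64.8 rng [104.  108.9] depth-z 76.2 x 104.3
side mk 27 x 104.89 y -92.2 rng [101.1 108.6] depth-z 71.5 x 103.9
7.8833 [[92.1  3.2 55.5]] F [-6.7  1.5 -0.2] 0.03580479452414843
white [220, 60, 53, 248, 10225] [[8.3, -10.9, 104.9], [39.5, -3.0, 106.3], [95.1, 5.5, 107.6]]
white [100, 161, 7, 40, 152] [[48.6, -84.0, 64.9], [61.2, -81.8, 66.3], [67.6, -80.5, 67.5]]
white [100, 203, 15, 54, 534] [[70.4, -88.7, 65.2], [86.2, -83.7, 66.4], [101.3, -80.8, 67.6]]
red [306, 150, 1, 13, 13] [[36.9, 18.0, 102.2], [37.9, 18.3, 103.4], [39.4, 18.5, 104.8]]
red [305, 212, 1, 8, 8] [[60.8, 18.8, 102.9], [61.5, 18.9, 103.2], [63.2, 19.0, 104.3]]
```

View pics/w3.png

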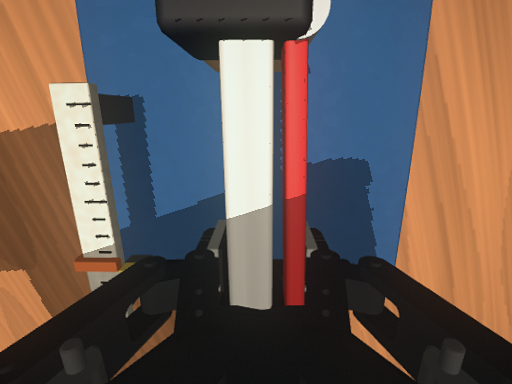

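Lever nearly closed (outer face about 2.5 mm off its stop); pointer (130,266), clip (97,264). The leg crept out 1.5 mm as the fingers swung, so I'll back off by that and recentre.

```bash
python3 -m jog '[[0.03,-0.05,0,0,0,0,0.42],[0,0,0,0,0,0,0.42],[0,0,0,0,0,0,0.42],[0,0,0,0,0,0,0.42]]'; python3 pm.py
```

```text
time_s: 8.27
ee_pos: [0.5159, 0.0285, 0.0553]
eef_rot: [-0.0, 0.987, -0.161, -0.001]
force: [2.5, 6.1, -0.4]
finger_gap: 0.0359
8.2667 [[90.68  3.45 55.34]] F [-6.6  0.4 -0.4] 0.0359
top pt 14 x 104.17 y -61.8 rng [102.6 105.7] depth-z 76.5 x 104.2
top mk 22 x 104.18 y -88.3 rng [102.  106.3] depth-z 71.4 x 104.2
side pt 5 x 103.87 y -68.0 rng [102.3 105.5] depth-z 75.3 x 104.2
side mk 29 x 106.64 y -91.1 rng [101.1 120.1] depth-z 70.8 x 104.6
```

```bash
python3 -m jog '[[0.02,0,0,0,0,0,0.39],[0,0,0,0,0,0,0.36],[0,0,0,0,0,0,0.34],[0,0,0,0,0,0,0.33],[0,0,0,0,0,0,0.33],[0,0,0,0,0,0,0.33]]'; python3 pm.py
```

```text
time_s: 9.07
ee_pos: [0.5161, 0.0284, 0.0554]
eef_rot: [-0.0, 0.987, -0.161, -0.001]
force: [1.9, 6.3, 2.0]
finger_gap: 0.0284
9.0667 [[90.79  3.6  55.35]] F [-6.6 -0.2  2. ] 0.0284
top pt 14 x 104.19 y -61.8 rng [102.6 105.7] depth-z 76.4 x 104.1
top mk 22 x 104.18 y -88.2 rng [102.  106.3] depth-z 71.5 x 104.2
side pt 5 x 104.80 y -67.0 rng [102.3 107.4] depth-z 75.3 x 103.7
side mk 29 x 104.66 y -92.2 rng [100.6 108.6] depth-z 71.1 x 103.6
```

```bash
python3 -m jog '[[0,0,0,0,0,0,0.3],[0,0,0,0,0,0,0.25],[0,0,0,0,0,0,0.2],[0,0,0,0,0,0,0.2],[0,0,0,0,0,0,0.2],[0,0,0,0,0,0,0.2]]'; python3 pm.py; python3 m.py w4; python3 -c "
import cv2,numpy as np
a=cv2.imread('pics/w4.png');b=cv2.imread('pics/top_last.png')[180:280,170:290];c=cv2.imread('pics/side_last.png')[160:260,220:340]
r=lambda x:cv2.resize(x,(288,240),interpolation=2)
cv2.imwrite('pics/f.png',np.hstack([cv2.resize(a,(512,480)),np.vstack([r(b),r(c)])]))"
```

```text
time_s: 9.87
ee_pos: [0.5151, 0.0286, 0.0556]
eef_rot: [-0.0, 0.987, -0.161, -0.002]
force: [-1.7, 6.8, 6.8]
finger_gap: 0.0257
9.8667 [[90.85  2.62 55.55]] F [-5.9 -3.7  6.8] 0.0257
top pt 14 x 104.44 y -62.0 rng [103.  106.1] depth-z 76.5 x 104.5
top mk 22 x 104.18 y -88.3 rng [102.  106.3] depth-z 70.8 x 104.2
side pt 8 x 105.25 y -67.0 rng [102.1 108.6] depth-z 76.5 x 103.7
side mk 28 x 104.78 y -92.0 rng [100.7 108.6] depth-z 70.7 x 103.8
10.1667 [[90.8  2.7 55.6]] F [-6.3 -3.6  7.5] 0.025701001613356377
white [221, 60, 53, 249, 10462] [[7.0, -10.8, 104.9], [39.3, -2.8, 106.4], [95.3, 5.5, 107.6]]
white [100, 152, 9, 51, 232] [[43.7, -84.9, 65.1], [59.7, -81.8, 66.4], [67.9, -80.5, 67.6]]
white [100, 205, 17, 54, 614] [[70.4, -89.7, 65.2], [85.7, -84.1, 66.4], [101.5, -80.8, 67.6]]
white [100, 281, 5, 3, 9] [[117.0, -94.2, 65.7], [117.8, -93.5, 66.4], [118.8, -91.3, 66.9]]
```

View pics/f.png

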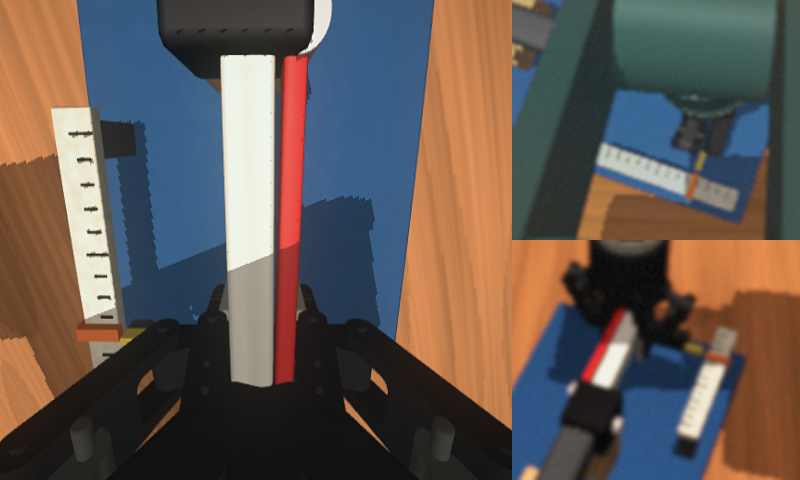

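Final view: lever lies against and parallel to the tube, pointer (133,333) level with clip (98,332). A quick numeric check of the lever angle before handing in.

```bash
python3 - <<'E'
from h import *
s=bot.read_state();p,d=bot.camera("wrist");c,E=cam("wrist",s)
h=cv2.cvtColor(p,cv2.COLOR_BGR2HSV);m=(cv2.inRange(h,(170,120,60),(180,255,255))|cv2.inRange(h,(0,120,60),(6,255,255)))
m[:, :270]=0;m[:,330:]=0
v,u=np.nonzero(m);W=st(on_d(c,E,np.c_[u,v].astype(float),d[v,u]));W=W[(W[:,2]>103)&(W[:,0]>0)&(W[:,0]<110)]
a=np.polyfit(W[:,0],W[:,1],1)
t=cv2.inRange(h,(0,0,70),(180,70,255));t[:,:215]=0;t[:,278:]=0
v,u=np.nonzero(t);V=st(on_d(c,E,np.c_[u,v].astype(float),d[v,u]));V=V[(V[:,2]>104)&(V[:,0]>5)&(V[:,0]<92)]
b=np.polyfit(V[:,0],V[:,1],1)
print("lever",len(W),a,"tube",len(V),b,"angle",a[0]-b[0],"sep@50",np.polyval(a,50)-np.polyval(b,50),np.percentile(W[:,1],[1,99]))
print(s["time_s"],s["finger_gap"],(s["force"]@S).round(1))
E
```

```text
lever 5659 [-0.01991542 12.7799854 ] tube 11231 [ 4.35657237e-04 -2.57961285e+00] angle -0.02035107914661274 sep@50 14.342044295071103 [ 7.51783879 16.40808618]
10.2167 0.02508492501053593 [-6.9 -4.   7.3]
```

The full grip over-presses the lever's stop slightly (-0.02 rad), so I'll ease the grip to just touching.

```bash
python3 -m jog '[[0,0,0,0,0,0,0.25],[0,0,0,0,0,0,0.3],[0,0,0,0,0,0,0.33],[0,0,0,0,0,0,0.33],[0,0,0,0,0,0,0.33],[0,0,0,0,0,0,0.33]]'; python3 pm.py; python3 - <<'E'
from h import *
s=bot.read_state();p,d=bot.camera("wrist");c,E=cam("wrist",s)
h=cv2.cvtColor(p,cv2.COLOR_BGR2HSV);m=(cv2.inRange(h,(170,120,60),(180,255,255))|cv2.inRange(h,(0,120,60),(6,255,255)))
m[:, :270]=0;m[:,330:]=0
v,u=np.nonzero(m);W=st(on_d(c,E,np.c_[u,v].astype(float),d[v,u]));W=W[(W[:,2]>103)&(W[:,0]>0)&(W[:,0]<110)]
print(np.polyfit(W[:,0],W[:,1],1),s["finger_gap"])
E
```

```text
time_s: 10.77
ee_pos: [0.516, 0.0284, 0.0554]
eef_rot: [-0.0, 0.987, -0.161, -0.001]
force: [1.3, 6.0, 0.8]
finger_gap: 0.0284
10.7667 [[90.82  3.54 55.36]] F [-6.1 -0.7  0.8] 0.0284
top pt 15 x 104.30 y -61.9 rng [102.6 106.1] depth-z 76.8 x 104.2
top mk 22 x 104.18 y -88.3 rng [102.  106.3] depth-z 71.2 x 104.2
side pt 7 x 105.21 y -65.0 rng [103.3 107.1] depth-z 76.9 x 103.2
side mk 29 x 104.66 y -92.2 rng [100.6 108.6] depth-z 70.7 x 104.1
[-4.42893460e-03  1.28786353e+01] 0.028403294352973212
```

Lever is at 0 (-0.004), pointer within 0.1–0.5 mm of the mark, leg held. Handing in.

```bash
python3 -c "
from rig import bot
print(bot.hand_in());s=bot.read_state();print(s['time_s'],s['finger_gap'],s['force'])"
```

```text
the job is handed in; nothing more can be done
None
the job is handed in; nothing more can be done
```

I pulled the leg out about 40 mm with the fingers straddling the tube behind the T-foot. At the mark I closed the jaws, which swung the lever shut against its stop. I handed in at about 11 s, still holding the leg there.

**Last checks before handing in:**
- **Pointer:** it was 0.1 mm past the mark by the top camera and about 0.5 mm past by the side camera, which sees the pointer in only a few pixels.
- **Lever:** about -0.004 rad, so closed.
- **Finger gap:** 28.4 mm against the 29 mm expected for tube and lever together.
- **Holding force:** the fingers were taking about 6 N of spring pull from the leg.

**What was not perfect:**
- **Creep while closing:** as the jaws closed with the lever partly shut, the leg crept out about 1.5 mm past the mark. I brought it back before the lever was fully closed.
- **Grip too firm at first:** the first full grip pushed the lever about 0.02 rad past its stop, so I eased it. The final hold is the fingers pushing on the T-foot with a light grip.
- **Not measured:** I did not check the spanner, spare foot or jar afterwards. No force reading pointed to contact with them.

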